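# Pull the purge slide home behind the spatter shield with the hook rod

### The arm

A 7-joint arm with a two-finger parallel gripper is mounted at the origin on a cart in front of the work surface, level with it; the furniture and walls round the work are solid. World frame = base frame: x ahead of the robot, y to its left, z up, the work surface at z = 0. Lengths are in m, angles in rad, forces in N, time in s.
With the tool pointing down it reaches from about 0.4 to 0.85 m from the base axis. Payload 4.5 kg.
Tool frame: the origin (TCP) lies between the finger pads; the fingertips stand 11 mm ahead of it and the grasp point (between the pads) lies 8 mm behind it (r.nose_length is the distance from the TCP to the fingertips, in m); z points along the fingers, y is the line along which they close (so a half turn about z gives the same grasp; the last joint's range is limited). The gripper opens to 88 mm and grips with 3 to 60 N. Pads are 18 mm wide; open, the fingers measure 123 mm over their backs; the gripper's body (75 mm by 187 mm) begins 45 mm behind the grasp point.
Start: joints at [1.261, 0.689, -0.195, 1.565, 0.157, 0.902, -0.215], TCP at [0.211, -0.588, 0.25] pointing down, gripper open.
Joint ranges: [-3.01, 3.01], [-0.46, 2.08], [-1.47, 1.51], [0.13, 2.56], [-1, 4.14], [0.04, 2.09], [-2.66, 2.66]. Speed limits (rad/s): [2.57, 2.57, 3.14, 3.14, 3.14, 3.14, 3.14].

### API

Orientations are given as a unit quaternion [x, y, z, w].
In Python, from plant import get_state, snapshot, camera_model, r gives the robot as it stands.
- The arm moves only by the shell command python3 -m inch 'ROWS' [FORCE]. ROWS is text: rows parted by semicolons, each of 7 numbers parted by spaces: the opening, from -1 (shut) to 1 (fully open), then the shift along the tool's x, y, z in m, then the turn, a rotation vector about the tool's x, y, z in rad. A call has 1 to 20 rows; each row shifts and turns the commanded pose from where the row before left it, along the tool's axes as they then stand; what a row does not reach is not made up. A row lasts 1/12 s, in which the tool goes at most 41.7 mm and 7.16 degrees, less where a joint would pass 70% of its speed; a pose out of reach is approached as far as the arm can. A call is refused whole if a number of a shift passes 0.0417 or a number of a turn 0.125, either way. A call with a gripper value outside its range is refused whole. The fingers move at their own pace and stop on an object; FORCE is the grip in N (left out, the last holds). Time passes only in rows, so rows that do not move let the fingers close. It gives the time, the measured TCP pose, the force, the opening and the grip force at its end, in the units of the state.
- get_state(): the state, without advancing time (a new reading comes with each control period).
- snapshot(name): name is "scene" or "top"; returns (picture, depth): 384x512x3 uint8, red, green, blue; 384x512 float32, m along the optical axis (not along the pixel's ray), 0 where there is no reading.
- camera_model(name): a dict with "intrinsics" (3x3 intrinsics, pixels), "dist" ([k1, k2, p1, p2, k3] as OpenCV has them; the pictures are not rectified), "view" (4x4, takes a point from world to camera coordinates). Camera axes: x right, y down, z forward; pixel columns grow to the right and rows downward; lengths in m; the calibration is good to about 2 mm. A picture is of the moment at which its call begins. camera_model takes no time and is no camera call.
- r.finish_job(): hands the job in; it is judged then, once.
The state is a dict: "clock": time; "q": joint angles; "qd": joint speeds; "joint_torque": joint torques, N m; "tool_pos": TCP position; "eef_rot": TCP orientation; "contact_force": force on the tool from outside, world axes, zero at the start; "moment": the same for the moment, N m; "opening": opening from 0.0 (shut) to 1.0 (fully open); "finger_force": force on a finger pad.
Only numpy, scipy, OpenCV 4.12 (cv2) and the standard library are available. Lean on these libraries where they do the work, as an engineer would, in place of code of your own. Each camera call takes 0.05 s, during which the arm holds its last target. There are 200 camera calls.

### The job

Take the bent hook rod from its rest, reach it over the spatter shield and use it to pull the valve's tab toward the shield until the slide is fully home against its stop, then keep a steady pull of about 7 N on it for a second, never loading the valve or shield beyond 15 N and not touching them with the gripper. Lay the hook rod back in its rest as you found it, with the slide left home and the other things undisturbed.

Things in the scene. Friction and masses are not known exactly. Their poses are not given: they have to be found in the camera images.
- hook_grip (a point): Centre of the black flat-sided grip of the loose hook rod (0.14 kg): 84 mm long (x), 14 mm wide (y; take it here from above), 22 mm high (z). x runs along the rod to the bent end, z up at the start. A 10 mm round steel rod runs on along the centre line to x = 160 mm and there bends straight down; a 10 mm tail ends at x = -77 mm. Mass centre about 30 mm ahead of this point.
- hook_tip (a point): Lowest point of the bent-down end of the hook rod: 160 mm ahead of and 60 mm below the grip centre. The bent-down end is 10 mm in diameter. Same axes as hook_grip.
- hook_rest: Fixed steel rest for the hook rod; origin on the table under the place of the grip, x along the rod as it lies (bent end at +x, hanging free ahead of the base), z up. Base 150 x 70 x 6 mm; two uprights, 6 mm thick, 50 mm wide, at x = -55 and +55 mm, have open-topped notches 16 mm wide that flare out above; notch bottoms 80 mm, tops 105 mm above the table.
- rest_seat (a point): Where the grip centre lies when the hook rod rests in both notches: 85 mm above the table, same axes as the rest.
- valve_unit: Fixed purge-valve unit; origin on the table under the middle of its spatter shield, x away from the robot's side (behind the shield), y along the shield, z up. The shield is an upright steel sheet at x = 0, 150 mm wide (y), 4 mm thick, 110 mm high with an 8 mm round hem on top. Base plate x = -25 to 150 mm, 140 mm wide. Behind the shield stands a slide block, 36 mm high, with a pull tab.
- tab_place (a point): Nominal place of the top of the pull tab with the slide at 0: at x = 80, y = 0, z = 95 mm of valve_unit, same axes; it does not move with the tab. The real tab stands nearer the shield (-x) by the slide's value, and the block is bolted through slotted holes: up to 12 mm nearer or farther, different each time and not measured. Lowering the rod 38 mm behind this point is always free.
- purge_slide (a joint): Slide's travel, m: 0 = tab farthest from the shield, 0.030 = home on its hard stop, nearest the shield (pull toward -x of valve_unit). Starts at 0 to 0.008. About 3 N moves it; it stays where left. Its tab is an upright steel plate, 36 mm wide, 5 thick, wide from 55 mm up to its top, sprung on it (1 mm per 4 N), with 10 mm deep lips on its back, 30 mm apart, that catch the rod.
- tape_measure: Round tape measure lying on the table, 73 x 65 x 26 mm, origin under its middle; to be left alone.
- hex_nut: Large steel hex nut lying on the table, 34 x 29 x 16 mm, origin under its middle; to be left alone.
- gas_cup: Small clay-coloured ceramic gas cup standing upright on the table, 21 mm in diameter, 46 mm high, origin under its middle; to be left alone.
Things that resemble listed ones, but are neither listed nor needed, are in the scene too. Leave any turquoise look-alike of the hook_rest alone.

How it is judged:
On the way, in this order (a step that is already met when the one before it is completed fails the run):
1. the hook rod is lifted out of its rest (grip centre more than 25 mm above its seat) (z of hook_grip in the frame of rest_seat above 0.025 m), for 0.1 s.
2. the slide is home (within 1.5 mm of its stop) and the valve is pulled with 5 to 9.5 N, kept for 0.7 s, with the rod's tip behind the shield and below the tab's top (value of joint purge_slide above 0.0285 m and contact force between valve_unit and anything else between 5 and 9.5 N and x of hook_tip in the frame of valve_unit above 0.02 m and z of hook_tip in the frame of valve_unit below 0.095 m), for 0.7 s.
At the end, for the whole second after the job is handed in: The slide is within 1.5 mm of its stop; the hook rod lies in both notches of its rest, bent end forward and hanging down (within 0.25 rad), its grip centre within 15 mm of its seat (value of joint purge_slide above 0.0285 m and distance between hook_grip and rest_seat below 0.015 m and x of hook_tip in the frame of hook_rest above 0.12 m and angle between hook_grip's own z axis and vertical below 0.25 rad); the robot touches nothing.
It fails at once if the valve unit (shield included) is loaded with more than 15 N (contact force between valve_unit and anything else above 15 N).
It fails at once if the gripper touches the valve unit (contact force between valve_unit and the fingers above 0.5 N or contact force between valve_unit and the arm above 0.5 N).
It fails at once if a bystander is moved by more than 15 mm (distance of any of tape_measure, hex_nut, gas_cup from where it was at the start of the episode above 0.015 m).
It also fails if it takes over 59 s, if anything falls off the work surface, if the arm or the gripper's body presses on something with over 40 N, if the wrist force passes 120 N, or if a joint passes its speed limit or range.

## Working session

There is one attempt and no reset: what is moved stays moved. The work goes in short steps, Python scripts to look and compute and a shell command to move; the robot and the scene stay as the last step left them, time stands still between calls to the robot, and variables do not carry over. Pictures are saved under pics/ and viewed, at most 10 in all, crops included, and the job is handed in when it is done.

```bash
ls; mkdir -p pics
python3 - <<'E'
from plant import *
import cv2,numpy as np
s=get_state();print({k:np.round(v,3) for k,v in s.items()})
for n in("scene","top"):
    p,d=snapshot(n);cv2.imwrite(f"pics/{n}0.png",p[:,:,::-1]);np.savez(f"{n}0.npz",p=p,d=d)
    m=camera_model(n);print(n,m)
E
```

```text
pics
{'clock': np.float64(0.0), 'q': array([ 1.261,  0.69 , -0.194,  1.566,  0.157,  0.902, -0.215]), 'qd': array([0.   , 0.002, 0.   , 0.001, 0.001, 0.002, 0.001]), 'joint_torque': array([-1.0000e-03, -5.2756e+01, -1.2670e+00, -1.5343e+01, -5.2000e-02,
        6.0000e-03,  0.0000e+00]), 'tool_pos': array([ 0.21 , -0.588,  0.249]), 'eef_rot': array([ 0.985,  0.171, -0.   , -0.001]), 'contact_force': array([-0.309, -0.64 ,  0.321]), 'moment': array([0.015, 0.036, 0.034]), 'finger_force': np.float64(0.0), 'opening': np.float64(1.0)}
scene {'intrinsics': array([[440.07878528,   0.        , 261.88634536],
       [  0.        , 440.07878528, 189.49207352],
       [  0.        ,   0.        ,   1.        ]]), 'dist': array([0.02906915, 0.        , 0.        , 0.        , 0.        ]), 'view': array([[-0.89137169, -0.45314544,  0.01075699,  0.34147364],
       [-0.27661955,  0.52502517, -0.80487899,  0.39853524],
       [ 0.35907955, -0.72042194, -0.59334147,  0.58484472],
       [ 0.        ,  0.        ,  0.        ,  1.        ]])}
top {'intrinsics': array([[397.09084061,   0.        , 253.47498161],
       [  0.        , 397.09084061, 193.32321503],
       [  0.        ,   0.        ,   1.        ]]), 'dist': array([-0.12769459,  0.        ,  0.        ,  0.        ,  0.        ]), 'view': array([[ 0.02799914, -0.99960364, -0.00293549, -0.3229985 ],
       [-0.99554091, -0.02762047, -0.09019647,  0.57257253],
       [ 0.09007964,  0.00544783, -0.99591967,  0.87474924],
       [ 0.        ,  0.        ,  0.        ,  1.        ]])}
```

View pics/scene0.png

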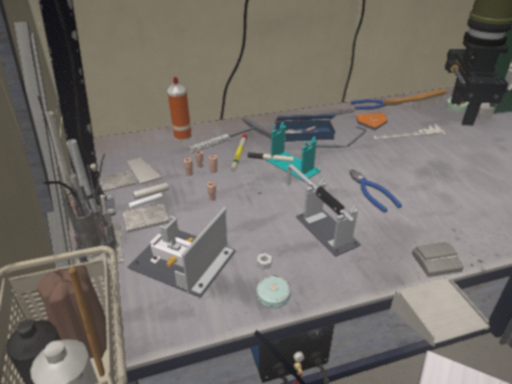

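View pics/top0.png

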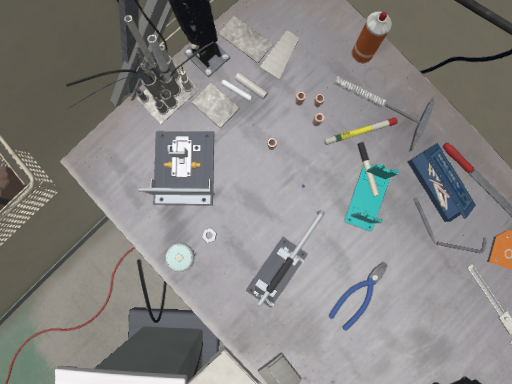

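The scene image shows the grey rest with the rod at about (325,210) and the valve at (185,255). In the top image they are at (283,262) and (182,168). Look-alikes in the top image are:
- the turquoise rest with a light rod at (370,195)
- the hex key at (450,235)
- the spring tool at (375,92)

By description I choose the grey rest with the black grip. I'll check it in a crop and measure.

```bash
cat > h.py <<'E'
import cv2,numpy as np
from plant import *
def cloud(n,d):
    m=camera_model(n);h,w=d.shape
    u,v=np.meshgrid(np.arange(w),np.arange(h))
    pts=cv2.undistortPoints(np.stack([u,v],-1).reshape(-1,1,2).astype(np.float32),m["intrinsics"],m["dist"]).reshape(h,w,2)
    c=np.dstack([pts*d[...,None],d]);V=m["view"]
    W=(c-V[:3,3])@V[:3,:3]; W[d==0]=np.nan
    return W
def proj(n,P):
    m=camera_model(n);V=m["view"]
    rv=cv2.Rodrigues(V[:3,:3])[0]
    return cv2.projectPoints(np.array(P,float).reshape(-1,3),rv,V[:3,3],m["intrinsics"],m["dist"])[0].reshape(-1,2)
E
python3 - <<'E'
from h import *
z=np.load("top0.npz");W=cloud("top",z["d"])
np.set_printoptions(precision=3,suppress=True)
def reg(u0,u1,v0,v1,zl,zh):
    P=W[v0:v1,u0:u1].reshape(-1,3);P=P[(P[:,2]>zl)&(P[:,2]<zh)];return P
# rod/rest
P=reg(235,335,200,315,0.07,0.12)
c,(w),a=cv2.minAreaRect(P[:,:2].astype(np.float32)*1000);print("rodrest",len(P),c,w,a,P[:,2].min(),P[:,2].max())
m=P[:,:2].mean(0);u,s,vt=np.linalg.svd(P[:,:2]-m);print(m,vt[0])
for uv in[(283,262),(293,248),(310,226),(320,212),(265,298),(275,277)]:print(uv,W[uv[1],uv[0]])
P=reg(235,335,200,315,0.003,0.012);print("base",cv2.minAreaRect(P[:,:2].astype(np.float32)*1000))
# valve
P=reg(130,225,120,210,0.1,0.13);print("shield",len(P),cv2.minAreaRect(P[:,:2].astype(np.float32)*1000),P[:,2].max())
P=reg(130,225,120,210,0.003,0.012);print("vbase",cv2.minAreaRect(P[:,:2].astype(np.float32)*1000))
P=reg(160,205,125,182,0.06,0.12);print("tab",len(P),cv2.minAreaRect(P[:,:2].astype(np.float32)*1000),P[:,2].max())
for n,uv in dict(nut=(209,236),tape=(180,257),cup=(272,143)).items():print(n,W[uv[1],uv[0]])
p=z["p"][:,:,::-1]
a=cv2.resize(p[120:215,125:225],None,fx=4,fy=4,interpolation=2);b=cv2.resize(p[205:300,240:340],None,fx=4,fy=4,interpolation=2)
cv2.imwrite("pics/crop0.png",np.hstack([a,b]))
E
```

```text
rodrest 796 (444.53680419921875, -389.69329833984375) (50.472660064697266, 240.16336059570312) 57.19636154174805 0.0721913896643754 0.10832845651498262
[ 0.43  -0.381] [-0.833  0.553]
(283, 262) [ 0.427 -0.379  0.009]
(293, 248) [ 0.46  -0.401  0.01 ]
(310, 226) [ 0.511 -0.44   0.002]
(320, 212) [ 0.54  -0.449  0.085]
(265, 298) [ 0.358 -0.337  0.088]
(275, 277) [ 0.403 -0.356  0.097]
base ((438.6211242675781, -382.4583740234375), (262.4471740722656, 229.0195770263672), 1.5611871480941772)
shield 288 ((577.207763671875, -141.5137939453125), (6.864447593688965, 150.40499877929688), 1.508074402809143) 0.1140924888639008
vbase ((648.032958984375, -123.7661361694336), (212.98333740234375, 224.97618103027344), 1.7765719890594482)
tab 122 ((662.5455932617188, -141.19033813476562), (34.019229888916016, 15.371770858764648), 89.19720458984375) 0.09842482294724342
nut [ 0.482 -0.207  0.001]
tape [ 0.433 -0.146  0.029]
cup [ 0.701 -0.347  0.015]
```

View pics/crop0.png

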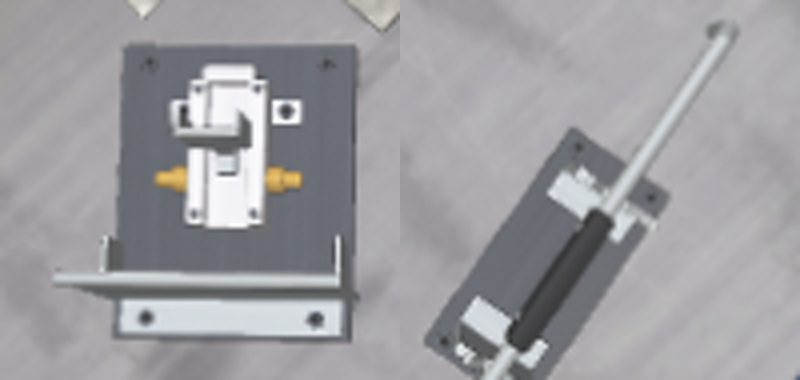

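The left crop shows the valve: shield below at (200,283), tab at (210,130) with its lips on the far side. The right crop confirms the black grip at (560,280) in the grey rest, with the bent end at (722,30). Next I fit the axes.

Run:
```python
from h import *
np.set_printoptions(precision=4,suppress=True)
z=np.load("top0.npz");W=cloud("top",z["d"])
def reg(u0,u1,v0,v1,zl,zh):
    P=W[v0:v1,u0:u1].reshape(-1,3);return P[(P[:,2]>zl)&(P[:,2]<zh)]
def line(P):
    return cv2.fitLine(P[:,:2].astype(np.float32),cv2.DIST_HUBER,0,1e-3,1e-3).ravel()
P=reg(235,335,200,315,0.075,0.12)
d=np.array([.833,-.553]);o=np.array([.43,-.381])
for it in range(3):
    n=np.array([-d[1],d[0]]);Q=P[abs((P[:,:2]-o)@n)<.008];l=line(Q);d=l[:2]*np.sign(l[0]);o=l[2:]
s=(Q[:,:2]-o)@d
print("line",o,d,"yaw",np.arctan2(d[1],d[0]),"ends",o+d*np.percentile(s,.5),o+d*np.percentile(s,99.5),np.ptp(s))
e=o+d*s.max();print("grip from tip end", e-d*.165,"from tail",o+d*(s.min()+.077))
for a in np.arange(0,.245,.01):
    k=(s-s.min()>=a)&(s-s.min()<a+.01);print(round(a,3),np.round(Q[k,2].max(),3) if k.any() else None,end=' ')
P=reg(130,225,120,210,0.1,0.13);l=line(P);print("\nshield",l,np.arctan2(l[1],l[0]),P[:,:2].mean(0),np.median(P[:,2]))
T=reg(160,205,125,182,0.085,0.12);print(len(T),T[:,:2].min(0),T[:,:2].max(0),np.median(T,0),np.sort(T[:,0])[::6])
# scene cross-check
zs=np.load("scene0.npz");S=cloud("scene",zs["d"]).reshape(-1,3)
k=lambda c,r,zl,zh:S[(np.hypot(S[:,0]-c[0],S[:,1]-c[1])<r)&(S[:,2]>zl)&(S[:,2]<zh)]
A=k((.577,-.141),.085,.1,.13);l=line(A);print("shield sc",l,A[:,:2].mean(0),A[:,2].max())
A=k((.66,-.141),.035,.08,.12);print("tab sc",len(A),A.min(0),A.max(0),np.median(A,0))
A=k((.43,-.381),.04,.075,.12);l=line(A);print("rod sc",l,A.mean(0),A[:,2].max())
```

```text
line [ 0.4367 -0.3849] [ 0.8328 -0.5536] yaw -0.5867244 ends [ 0.3463 -0.3248] [ 0.5427 -0.4553] 0.24014668123082772
grip from tip end [ 0.407  -0.3651] from tail [ 0.4085 -0.3661]
0.0 0.092 0.01 0.096 0.02 0.093 0.03 0.098 0.04 0.1 0.05 0.1 0.06 0.099 0.07 0.099 0.08 0.1 0.09 0.099 0.1 0.101 0.11 0.099 0.12 0.096 0.13 0.093 0.14 0.094 0.15 0.093 0.16 0.093 0.17 0.092 0.18 0.092 0.19 0.093 0.2 0.092 0.21 0.093 0.22 0.092 0.23 0.088 0.24 0.082 
shield [ 0.0268 -0.9996  0.5771 -0.1421] -1.5439559 [ 0.5771 -0.1421] 0.10950719287754643
72 [ 0.655  -0.1581] [ 0.6705 -0.1242] [ 0.6584 -0.1428  0.0942] [0.655  0.6555 0.6558 0.6563 0.6567 0.6572 0.6584 0.6588 0.6604 0.6627
 0.6652 0.6678]
shield sc [ 0.0157 -0.9999  0.5766 -0.1291] [ 0.5772 -0.1364] 0.1127091075159943
tab sc 147 [ 0.6551 -0.1595  0.0801] [ 0.6712 -0.1213  0.0983] [ 0.6578 -0.1353  0.0906]
rod sc [ 0.8397 -0.5431  0.4373 -0.3785] [ 0.4346 -0.3793  0.0905] 0.10759515037473315
```

```bash
python3 -m inch '1 0 0 0 0 0 0.1164; 1 0 0 0 0 0 0.1164; 1 0 0 0 0 0 0.1164; 1 0 0 0 0 0 0.1164; 1 0 0 0 0 0 0.1164; 1 0 0 0 0 0 0.1164; 1 0 0 0 0 0 0.1164; 1 0 0 0 0 0 0.1164; 1 0.004 -0.03 0 0 0 0; 1 0.004 -0.03 0 0 0 0; 1 0.004 -0.03 0 0 0 0; 1 0.004 -0.03 0 0 0 0; 1 0.004 -0.03 0 0 0 0; 1 0.004 -0.03 0 0 0 0; 1 0.004 -0.03 0 0 0 0; 1 0.004 -0.03 0 0 0 0; 1 0.004 -0.03 0 0 0 0; 1 0.004 -0.025 0 0 0 0;1 0 0 0 0 0 0;1 0 0 0 0 0 0'
cat > st.py <<'E'
from h import *
from scipy.spatial.transform import Rotation as R
import sys
s=get_state();M=R.from_quat(s["eef_rot"]).as_matrix()
print("pos",s["tool_pos"].round(4),"yaw",round(np.arctan2(M[1,0],M[0,0]),4),"z",M[:,2].round(3),"F",s["contact_force"].round(2),"Mo",s["moment"].round(2),"open",s["opening"].round(3),"ff",s["finger_force"].round(1),"t",round(s["clock"],2))
if len(sys.argv)>3: print("tool delta",(M.T@(np.array(sys.argv[1:4],float)-s["tool_pos"])).round(4))
E
python3 st.py 0.408 -0.3656 0.077
```

```text
clock: 1.77
tool_pos: [0.4085, -0.3635, 0.2494]
eef_rot: [0.958, -0.288, -0.0, -0.0]
contact_force: [0.5, -1.3, -0.8]
opening: 1.003
finger_force: 0.0Traceback (most recent call last):
  File "st.py", line 5, in <module>
    print("pos",s["tool_pos"].round(4),"yaw",round(np.arctan2(M[1,0],M[0,0]),4),"z",M[:,2].round(3),"F",s["contact_force"].round(2),"Mo",s["moment"].round(2),"open",s["opening"].round(3),"ff",s["finger_force"].round(1),"t",round(s["clock"],2))
                                                                                                                                                                     ^^^^^^^^^^^^^^^^^^
AttributeError: 'float' object has no attribute 'round'
```

```bash
sed -i 's/s\["opening"\].round(3)/round(float(s["opening"]),3)/;s/s\["finger_force"\].round(1)/round(float(s["finger_force"]),1)/' st.py
python3 -m inch '1 0.0008 0.002 0.03 0 0 0; 1 0 0 0.03 0 0 0; 1 0 0 0.03 0 0 0; 1 0 0 0.03 0 0 0; 1 0 0 0.02 0 0 0; 1 0 0 0.015 0 0 0; 1 0 0 0.01 0 0 0; 1 0 0 0.007 0 0 0; 1 0 0 0 0 0 0; 1 0 0 0 0 0 0'; python3 st.py 0.408 -0.3656 0.077
python3 - <<'E'
from h import *
p,d=snapshot("scene");cv2.imwrite("pics/s1.png",cv2.resize(p[130:270,250:400,::-1],None,fx=4,fy=4,interpolation=2))
E
```

```text
clock: 2.6
tool_pos: [0.4069, -0.3679, 0.0781]
eef_rot: [0.957, -0.29, 0.0, 0.0]
contact_force: [-0.4, -0.7, -0.3]
opening: 1.002
finger_force: 0.0
pos [ 0.4069 -0.3679  0.0781] yaw -0.5882 z [ 0.    -0.001 -1.   ] F [-0.38 -0.75 -0.31] Mo [ 0.06 -0.02 -0.03] open 1.002 ff 0.0 t 2.6
tool delta [-0.0003 -0.0025  0.0011]
```

View pics/s1.png

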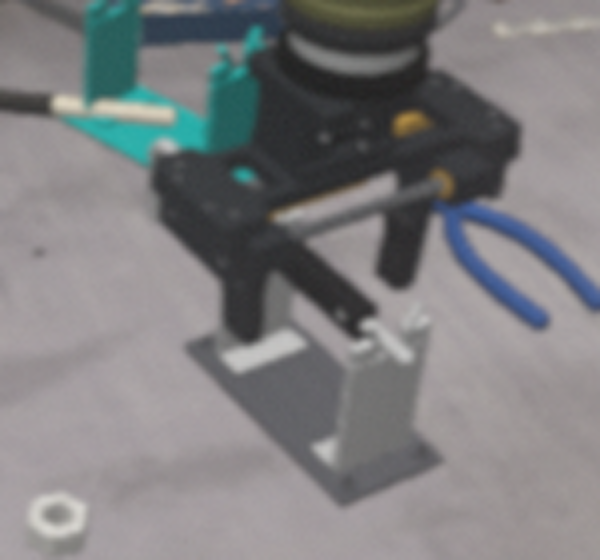

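The fingers straddle the grip, with nothing in the way. Now close.

```bash
python3 -m inch '0.3 0 -0.002 0 0 0 0; 0 0 0 0 0 0 0; -0.3 0 0 0 0 0 0; -1 0 0 0 0 0 0; -1 0 0 0 0 0 0; -1 0 0 0 0 0 0; -1 0 0 0 0 0 0; -1 0 0 0 0 0 0; -1 0 0 0 0 0 0; -1 0 0 0 0 0 0' 60; python3 st.py 0.408 -0.3656 0.077
```

```text
clock: 3.48
tool_pos: [0.4081, -0.3655, 0.0777]
eef_rot: [0.957, -0.289, 0.0, 0.0]
contact_force: [0.5, 0.1, -0.8]
opening: 0.265
finger_force: 0.0
pos [ 0.4081 -0.3655  0.0777] yaw -0.5873 z [ 0. -0. -1.] F [ 0.46  0.13 -0.78] Mo [0.09 0.03 0.04] open 0.265 ff 0.0 t 3.48
tool delta [-0.0001  0.0001  0.0007]
```

```bash
python3 -m inch '-1 0 0 0 0 0 0; -1 0 0 0 0 0 0; -1 0 0 0 0 0 0; -1 0 0 0 0 0 0; -1 0 0 0 0 0 0; -1 0 0 0 0 0 0'; python3 st.py 0.408 -0.3656 0.077
```

```text
clock: 3.98
tool_pos: [0.4081, -0.3655, 0.0777]
eef_rot: [0.957, -0.29, -0.0, 0.0]
contact_force: [-0.4, -0.6, -0.9]
opening: 0.15
finger_force: 60.0
pos [ 0.4081 -0.3655  0.0777] yaw -0.5874 z [-0. -0. -1.] F [-0.44 -0.6  -0.91] Mo [ 0.05  0.06 -0.06] open 0.15 ff 60.0 t 3.98
tool delta [-0.      0.0001  0.0007]
```

```bash
python3 -m inch '-1 0 0 -0.01 0 0 0; -1 0 0 -0.02 0 0 0; -1 0 0 -0.025 0 0 0; -1 0 0 -0.03 0 0 0; -1 0 0 -0.03 0 0 0; -1 0 0 -0.015 0 0 0; -1 0 0 0 0 0 0; -1 0 0 0 0 0 0; -1 0 0 0 0 0 -0.08; -1 0 0 0 0 0 -0.1; -1 0 0 0 0 0 -0.1; -1 0 0 0 0 0 -0.1; -1 0 0 0 0 0 -0.1; -1 0 0 0 0 0 -0.08; -1 0 0 0 0 0 -0.047; -1 0 0 0 0 0 0; -1 0 0 0 0 0 0'; python3 st.py 0.531 -0.143 0.208
```

```text
clock: 5.4
tool_pos: [0.4073, -0.3648, 0.2063]
eef_rot: [1.0, 0.009, -0.001, -0.001]
contact_force: [-0.5, -0.1, -2.6]
opening: 0.149
finger_force: 60.0
pos [ 0.4073 -0.3648  0.2063] yaw 0.0182 z [-0.002  0.002 -1.   ] F [-0.52 -0.11 -2.6 ] Mo [ 0.03  0.09 -0.01] open 0.149 ff 60.0 t 5.4
tool delta [ 0.1277 -0.2195 -0.0015]
```

```bash
python3 -m inch '-1 0.005 -0.01 0 0 0 0; -1 0.012 -0.02 0 0 0 0; -1 0.0127 -0.022 0 0 0 0; -1 0.0127 -0.022 0 0 0 0; -1 0.0127 -0.022 0 0 0 0; -1 0.0127 -0.022 0 0 0 0; -1 0.0127 -0.022 0 0 0 0; -1 0.0127 -0.022 0 0 0 0; -1 0.0127 -0.022 0 0 0 0; -1 0.0127 -0.02 0 0 0 0; -1 0.011 -0.015 0 0 0 0; -1 0 0 0 0 0 0; -1 0 0 0 0 0 0; -1 0 0 0 0 0 0'; python3 st.py 0.531 -0.143 0.208
python3 - <<'E'
from h import *
np.set_printoptions(precision=4,suppress=True)
p,d=snapshot("top");W=cloud("top",d).reshape(-1,3)
Q=W[(W[:,0]>.58)&(W[:,0]<.72)&(abs(W[:,1]+.14)<.05)&(W[:,2]>.14)&(W[:,2]<.26)]
l=cv2.fitLine(Q.astype(np.float32),cv2.DIST_HUBER,0,1e-3,1e-3).ravel();print("rod top",l,Q.min(0),Q.max(0))
p2,d2=snapshot("scene");S=cloud("scene",d2).reshape(-1,3)
Q=S[(S[:,0]>.66)&(S[:,0]<.72)&(abs(S[:,1]+.14)<.05)&(S[:,2]>.115)&(S[:,2]<.26)];print("scene end",Q.min(0),Q.max(0),np.median(Q,0))
cv2.imwrite("pics/s2.png",cv2.resize(np.hstack([p2[150:300,120:270,::-1],p[100:250,120:270,::-1]]),None,fx=2.6,fy=2.6,interpolation=2))
E
```

```text
clock: 6.57
tool_pos: [0.5326, -0.1443, 0.2074]
eef_rot: [1.0, 0.009, -0.001, 0.0]
contact_force: [-0.4, -1.1, -2.4]
opening: 0.151
finger_force: 60.0
pos [ 0.5326 -0.1443  0.2074] yaw 0.0189 z [-0.001 -0.001 -1.   ] F [-0.43 -1.1  -2.4 ] Mo [ 0.04  0.15 -0.01] open 0.151 ff 60.0 t 6.57
tool delta [-0.0016 -0.0013 -0.0006]
rod top [ 0.9977  0.0582 -0.0337  0.6435 -0.1427  0.2182] [ 0.5804 -0.1496  0.159 ] [ 0.695  -0.1368  0.2229]
scene end [ 0.6607 -0.1468  0.1565] [ 0.6975 -0.1368  0.2218] [ 0.6886 -0.14    0.2012]
```

View pics/s2.png

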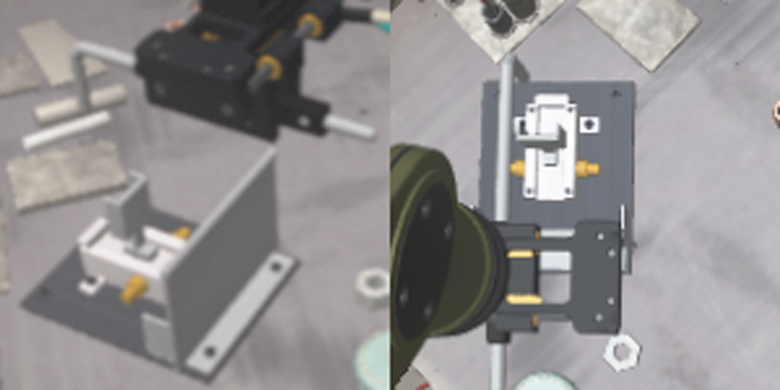

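The hook hangs straight, with its tip at about (0.691, -0.14, 0.156), above and behind the tab and laterally centred. Lower it.

```bash
python3 -m inch '-1 0 -0.001 0.01 0 0 0; -1 0 0 0.015 0 0 0; -1 0 0 0.015 0 0 0; -1 0 0 0.015 0 0 0; -1 0 0 0.01 0 0 0; -1 0 0 0.01 0 0 0; -1 0 0 0.007 0 0 0; -1 0 0 0 0 0 0; -1 0 0 0 0 0 0'; python3 st.py
python3 -m inch '-1 -0.003 0 0 0 0 0; -1 -0.004 0 0 0 0 0; -1 -0.004 0 0 0 0 0; -1 -0.004 0 0 0 0 0; -1 -0.003 0 0 0 0 0; -1 0 0 0 0 0 0; -1 0 0 0 0 0 0'; python3 st.py
```

```text
clock: 7.42
tool_pos: [0.5334, -0.1431, 0.1256]
eef_rot: [1.0, 0.01, -0.0, 0.0]
contact_force: [0.1, 0.2, -1.7]
opening: 0.15
finger_force: 60.0
pos [ 0.5334 -0.1431  0.1256] yaw 0.0194 z [-0. -0. -1.] F [ 0.05  0.18 -1.75] Mo [0.04 0.04 0.05] open 0.15 ff 60.0 t 7.42
clock: 8.0
tool_pos: [0.5153, -0.1434, 0.1259]
eef_rot: [1.0, 0.01, 0.0, 0.0]
contact_force: [0.2, 0.1, -1.4]
opening: 0.149
finger_force: 60.0
pos [ 0.5153 -0.1434  0.1259] yaw 0.0195 z [ 0. -0. -1.] F [ 0.2   0.08 -1.44] Mo [0.   0.01 0.  ] open 0.149 ff 60.0 t 8.0
```

```bash
python3 -m inch '-1 -0.0015 0 0 0 0 0; -1 -0.0015 0 0 0 0 0; -1 -0.0015 0 0 0 0 0; -1 -0.0015 0 0 0 0 0; -1 -0.0015 0 0 0 0 0; -1 -0.0015 0 0 0 0 0; -1 -0.0015 0 0 0 0 0; -1 -0.0015 0 0 0 0 0; -1 -0.0015 0 0 0 0 0; -1 -0.0015 0 0 0 0 0'; python3 -m inch '-1 -0.001 0 0 0 0 0; -1 -0.001 0 0 0 0 0; -1 -0.001 0 0 0 0 0; -1 -0.001 0 0 0 0 0; -1 -0.001 0 0 0 0 0; -1 -0.001 0 0 0 0 0; -1 0 0 0 0 0 0'; python3 st.py
python3 -m inch '-1 -0.001 0 0 0 0 0; -1 -0.001 0 0 0 0 0; -1 -0.001 0 0 0 0 0; -1 -0.001 0 0 0 0 0; -1 -0.001 0 0 0 0 0; -1 0 0 0 0 0 0';  python3 st.py
```

```text
clock: 8.83
tool_pos: [0.5015, -0.1436, 0.1259]
eef_rot: [1.0, 0.01, 0.001, 0.0]
contact_force: [3.5, -0.3, -2.9]
opening: 0.151
finger_force: 60.0
clock: 9.42
tool_pos: [0.4941, -0.1438, 0.1257]
eef_rot: [1.0, 0.01, -0.0, 0.0]
contact_force: [3.3, 0.7, -2.3]
opening: 0.151
finger_force: 60.0
pos [ 0.4941 -0.1438  0.1257] yaw 0.0195 z [-0. -0. -1.] F [ 3.27  0.68 -2.3 ] Mo [ 0.03 -0.5  -0.04] open 0.151 ff 60.0 t 9.42
clock: 9.92
tool_pos: [0.4891, -0.1439, 0.1257]
eef_rot: [1.0, 0.01, -0.0, 0.0]
contact_force: [2.1, -0.1, -2.8]
opening: 0.154
finger_force: 60.0
pos [ 0.4891 -0.1439  0.1257] yaw 0.0196 z [-0. -0. -1.] F [ 2.09 -0.14 -2.84] Mo [ 0.07 -0.55 -0.01] open 0.154 ff 60.0 t 9.92
```

```bash
for i in 1; do python3 -m inch '-1 -0.001 0 0 0 0 0; -1 -0.001 0 0 0 0 0; -1 -0.001 0 0 0 0 0; -1 0 0 0 0 0 0'; done; python3 st.py
python3 - <<'E'
from h import *
np.set_printoptions(precision=4,suppress=True)
p2,d2=snapshot("scene");S=cloud("scene",d2).reshape(-1,3)
Q=S[(S[:,0]>.6)&(S[:,0]<.7)&(abs(S[:,1]+.14)<.03)&(S[:,2]>.08)&(S[:,2]<.1)];print("tab",np.percentile(Q,[2,50,98],axis=0))
E
```

```text
clock: 10.25
tool_pos: [0.4861, -0.144, 0.1257]
eef_rot: [1.0, 0.01, -0.0, 0.0]
contact_force: [3.3, -0.4, -2.5]
opening: 0.148
finger_force: 60.0
pos [ 0.4861 -0.144   0.1257] yaw 0.0195 z [-0. -0. -1.] F [ 3.31 -0.44 -2.53] Mo [ 0.02 -0.57 -0.  ] open 0.148 ff 60.0 t 10.25
tab [[ 0.6363 -0.159   0.0805]
 [ 0.6391 -0.1376  0.0913]
 [ 0.6512 -0.1228  0.0979]]
```

```bash
python3 -m inch '-1 -0.001 0 0 0 0 0; -1 -0.001 0 0 0 0 0; -1 0 0 0 0 0 0; -1 0 0 0 0 0 0' | grep -E "tool_pos|contact";python3 -m inch '-1 -0.001 0 0 0 0 0; -1 0 0 0 0 0 0; -1 0 0 0 0 0 0' | grep -E "tool_pos|contact"
```

```text
tool_pos: [0.4842, -0.144, 0.1257]
contact_force: [2.5, 0.7, -2.1]
tool_pos: [0.4833, -0.144, 0.1257]
contact_force: [1.7, 1.0, -2.1]
```

```bash
python3 -m inch '-1 -0.001 0 0 0 0 0; -1 0 0 0 0 0 0; -1 0 0 0 0 0 0' | grep -E "tool_pos|contact"
```

```text
tool_pos: [0.4825, -0.144, 0.1257]
contact_force: [3.2, 0.8, -2.4]
```

```bash
python3 -m inch '-1 -0.001 0 0 0 0 0; -1 0 0 0 0 0 0; -1 0 0 0 0 0 0' | grep -E "tool_pos|contact"
```

```text
tool_pos: [0.482, -0.144, 0.1258]
contact_force: [4.5, -0.1, -3.4]
```

```bash
python3 -m inch '-1 -0.0005 0 0 0 0 0; -1 0 0 0 0 0 0; -1 0 0 0 0 0 0' | grep -E "tool_pos|contact"; python3 -m inch '-1 0 0 0 0 0 0' | grep -E "tool_pos|contact"
```

```text
tool_pos: [0.4817, -0.144, 0.1258]
contact_force: [5.0, 0.5, -3.4]
tool_pos: [0.4817, -0.144, 0.1258]
contact_force: [5.0, 0.5, -2.4]
```

```bash
python3 -m inch '-1 -0.0004 0 0 0 0 0; -1 0 0 0 0 0 0' | grep -E "tool_pos|contact"; python3 -m inch '-1 0 0 0 0 0 0' | grep -E "tool_pos|contact"
```

```text
tool_pos: [0.4815, -0.144, 0.1259]
contact_force: [5.8, -0.4, -4.4]
tool_pos: [0.4816, -0.144, 0.1259]
contact_force: [5.6, 0.0, -3.6]
```

```bash
python3 -m inch '-1 -0.0005 0 0 0 0 0; -1 0 0 0 0 0 0' | grep -E "tool_pos|contact"; python3 -m inch '-1 0 0 0 0 0 0;-1 0 0 0 0 0 0;-1 0 0 0 0 0 0' | grep -E "tool_pos|contact"; python3 -m inch '-1 0 0 0 0 0 0;-1 0 0 0 0 0 0;-1 0 0 0 0 0 0' | grep -E "tool_pos|contact"
```

```text
tool_pos: [0.4814, -0.1441, 0.1259]
contact_force: [5.7, 0.6, -3.4]
tool_pos: [0.4814, -0.1441, 0.1259]
contact_force: [6.8, 0.4, -3.9]
tool_pos: [0.4814, -0.1441, 0.1259]
contact_force: [6.6, -0.7, -3.7]
```

```bash
python3 -m inch '-1 0 0 0 0 0 0;-1 0 0 0 0 0 0;-1 0 0 0 0 0 0' | grep -E "tool_pos|contact"; python3 st.py;python3 - <<'E'
from h import *
np.set_printoptions(precision=4,suppress=True)
p2,d2=snapshot("scene");S=cloud("scene",d2).reshape(-1,3)
Q=S[(S[:,0]>.6)&(S[:,0]<.7)&(abs(S[:,1]+.14)<.03)&(S[:,2]>.08)&(S[:,2]<.1)];print("tab",np.percentile(Q,[2,50,98],axis=0))
Q=S[(S[:,0]>.59)&(S[:,0]<.635)&(abs(S[:,1]+.14)<.02)&(S[:,2]>.12)];print("rod",[(x,Q[abs(Q[:,0]-x)<.005,2].max()) for x in(.6,.61,.62,.63)])
cv2.imwrite("pics/s3.png",cv2.resize(p2[150:300,120:270,::-1],None,fx=4,fy=4,interpolation=2))
E
```

```text
tool_pos: [0.4814, -0.144, 0.1259]
contact_force: [5.8, 0.4, -3.3]
pos [ 0.4814 -0.144   0.1259] yaw 0.02 z [ 0.003 -0.    -1.   ] F [ 5.84  0.44 -3.29] Mo [ 0.02 -1.15 -0.04] open 0.151 ff 60.0 t 12.88
tab [[ 0.6317 -0.1593  0.0806]
 [ 0.6346 -0.1381  0.0918]
 [ 0.6467 -0.1229  0.0983]]
rod [(0.6, np.float64(0.13906212752662955)), (0.61, np.float64(0.13947676422090519)), (0.62, np.float64(0.13947650450702273)), (0.63, np.float64(0.1391238117876703))]
```

View pics/s3.png

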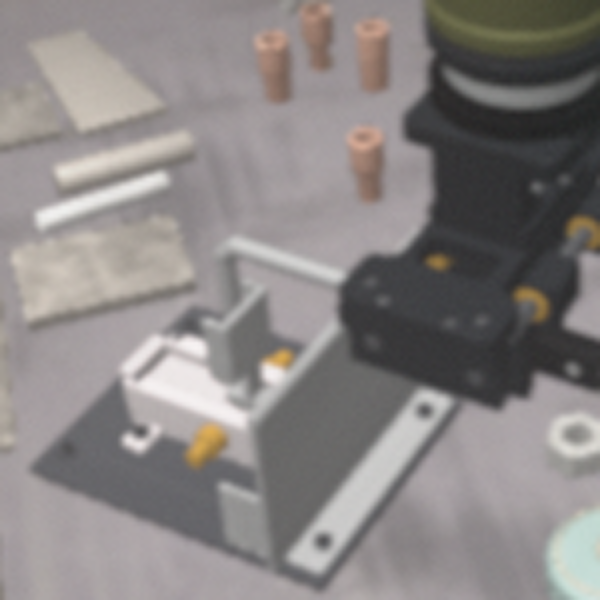

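The image shows the rod behind the tab, clear of the shield. The tab has moved about 23 mm and the force is now rising, so the slide is on its stop. A touch more pull, then hold.

```bash
python3 -m inch '-1 -0.0005 0 0 0 0 0; -1 0 0 0 0 0 0;-1 0 0 0 0 0 0;-1 0 0 0 0 0 0' | grep -E "tool_pos|contact"; for i in 1; do python3 -m inch '-1 0 0 0 0 0 0;-1 0 0 0 0 0 0;-1 0 0 0 0 0 0' | grep contact;python3 -m inch '-1 0 0 0 0 0 0;-1 0 0 0 0 0 0;-1 0 0 0 0 0 0' | grep contact;python3 -m inch '-1 0 0 0 0 0 0;-1 0 0 0 0 0 0;-1 0 0 0 0 0 0' | grep contact; python3 -m inch '-1 0 0 0 0 0 0;-1 0 0 0 0 0 0;-1 0 0 0 0 0 0;-1 0 0 0 0 0 0;-1 0 0 0 0 0 0;-1 0 0 0 0 0 0' | grep contact; done
```

```text
tool_pos: [0.4813, -0.144, 0.1259]
contact_force: [7.2, -0.7, -4.2]
contact_force: [7.4, 0.5, -4.3]
contact_force: [5.9, -0.2, -3.6]
contact_force: [6.9, 0.4, -4.2]
contact_force: [6.6, 0.5, -4.6]
```

Pull held at about 7 N for well over a second. Back off, raise, and return.

```bash
python3 -m inch '-1 0.001 0 0 0 0 0; -1 0.002 0 0 0 0 0; -1 0.003 0 0 0 0 0; -1 0.004 0 0 0 0 0; -1 0.004 0 0 0 0 0; -1 0.004 0 0 0 0 0; -1 0 0 0 0 0 0; -1 0 0 0 0 0 0'; python3 st.py; python3 -m inch '-1 0 0 -0.005 0 0 0; -1 0 0 -0.01 0 0 0; -1 0 0 -0.015 0 0 0; -1 0 0 -0.02 0 0 0; -1 0 0 -0.02 0 0 0; -1 0 0 -0.012 0 0 0; -1 0 0 0 0 0 0; -1 0 0 0 0 0 0' | grep -E "contact|clock"; python3 st.py 0.4075 -0.3655 0.207
python3 - <<'E'
from h import *
np.set_printoptions(precision=4,suppress=True)
p2,d2=snapshot("scene");S=cloud("scene",d2).reshape(-1,3)
Q=S[(S[:,0]>.6)&(S[:,0]<.7)&(abs(S[:,1]+.14)<.03)&(S[:,2]>.08)&(S[:,2]<.1)];print("tab",np.percentile(Q,[2,50,98],axis=0))
E
```

```text
clock: 15.18
tool_pos: [0.4973, -0.1437, 0.1256]
eef_rot: [1.0, 0.01, -0.0, 0.0]
contact_force: [-0.3, -0.3, -2.7]
opening: 0.149
finger_force: 60.0
pos [ 0.4973 -0.1437  0.1256] yaw 0.0197 z [-0.001 -0.    -1.   ] F [-0.27 -0.28 -2.65] Mo [-0.    0.05 -0.03] open 0.149 ff 60.0 t 15.18
clock: 15.85
contact_force: [-0.4, 0.2, -2.4]
pos [ 0.4977 -0.1438  0.2087] yaw 0.0195 z [ 0.002 -0.    -1.   ] F [-0.41  0.23 -2.39] Mo [ 0.01  0.12 -0.01] open 0.155 ff 60.0 t 15.85
tool delta [-0.0945  0.2199  0.0016]
tab [[ 0.6333 -0.1588  0.0807]
 [ 0.6359 -0.1365  0.0904]
 [ 0.6487 -0.1229  0.0966]]
```

```bash
python3 -m inch '-1 -0.004 0.01 0 0 0 0; -1 -0.009 0.02 0 0 0 0; -1 -0.01 0.022 0 0 0 0; -1 -0.01 0.022 0 0 0 0; -1 -0.01 0.022 0 0 0 0; -1 -0.01 0.022 0 0 0 0; -1 -0.01 0.022 0 0 0 0; -1 -0.01 0.022 0 0 0 0; -1 -0.01 0.022 0 0 0 0; -1 -0.0075 0.02 0 0 0 0; -1 -0.004 0.016 0 0 0 0; -1 0 0 0 0 0 0.08; -1 0 0 0 0 0 0.1; -1 0 0 0 0 0 0.1; -1 0 0 0 0 0 0.1; -1 0 0 0 0 0 0.1; -1 0 0 0 0 0 0.08; -1 0 0 0 0 0 0.047; -1 0 0 0 0 0 0; -1 0 0 0 0 0 0'|grep clock; python3 st.py 0.408 -0.3655 0.0777
python3 - <<'E'
from h import *
np.set_printoptions(precision=4,suppress=True)
p,d=snapshot("top");W=cloud("top",d).reshape(-1,3)
Q=W[(W[:,0]>.47)&(W[:,0]<.58)&(W[:,1]<-.38)&(W[:,1]>-.5)&(W[:,2]>.2)&(W[:,2]<.235)]
l=cv2.fitLine(Q.astype(np.float32),cv2.DIST_HUBER,0,1e-3,1e-3).ravel();print("rod",l,Q.min(0),Q.max(0))
E
```

```text
clock: 17.57
pos [ 0.4063 -0.3657  0.2069] yaw -0.5865 z [-0.002  0.001 -1.   ] F [-0.66  0.4  -1.44] Mo [ 0.08 -0.03  0.05] open 0.152 ff 60.0 t 17.57
tool delta [ 0.0016 -0.0011  0.1292]
rod [ 0.8228 -0.5682 -0.0135  0.4999 -0.4279  0.2179] [ 0.4714 -0.458   0.2011] [ 0.5424 -0.4049  0.2218]
```

```bash
python3 -m inch '-1 0.0015 -0.001 0.01 0 0 0; -1 0 0 0.02 0 0 0; -1 0 0 0.02 0 0 0; -1 0 0 0.02 0 0 0; -1 0 0 0.01 0 0 0; -1 0 0 0 0 0 0; -1 0 0 0 0 0 0'|grep contact; python3 st.py 0.408 -0.3655 0.0777
```

```text
contact_force: [0.1, -0.6, -1.4]
pos [ 0.409  -0.3655  0.1273] yaw -0.5872 z [-0.001  0.001 -1.   ] F [ 0.12 -0.62 -1.43] Mo [ 0.09  0.02 -0.  ] open 0.153 ff 60.0 t 18.2
tool delta [-0.0007  0.0005  0.0496]
```

```bash
python3 -m inch '-1 -0.0005 0.0005 0.01 0 0 0; -1 0 0 0.01 0 0 0; -1 0 0 0.01 0 0 0; -1 0 0 0.007 0 0 0; -1 0 0 0.005 0 0 0; -1 0 0 0.003 0 0 0;-1 0 0 0.002 0 0 0; -1 0 0 0.0015 0 0 0; -1 0 0 0 0 0 0; -1 0 0 0 0 0 0'|grep contact; python3 st.py 0.408 -0.3655 0.0777
```

```text
contact_force: [-0.3, -0.0, -1.5]
pos [ 0.4086 -0.3658  0.0794] yaw -0.5875 z [ 0. -0. -1.] F [-0.27 -0.02 -1.46] Mo [0.07 0.   0.03] open 0.154 ff 60.0 t 19.03
tool delta [-0.0007  0.0001  0.0017]
```

```bash
python3 -m inch '-1 -0.0005 0 0.001 0 0 0; -1 0 0 0.001 0 0 0; -1 0 0 0 0 0 0; -1 0 0 0 0 0 0'|grep contact; python3 st.py 0.408 -0.3655 0.0777; python3 -m inch '-0.6 0 0 0 0 0 0; -0.5 0 0 0 0 0 0; -0.3 0 0 0 0 0 0; 0 0 0 0 0 0 0; 0.5 0 0 0 0 0 0; 1 0 0 0 0 0 0; 1 0 0 0 0 0 0; 1 0 0 0 0 0 0;1 0 0 0 0 0 0;1 0 0 0 0 0 0;1 0 0 0 0 0 0;1 0 0 0 0 0 0'; python3 st.py
```

```text
contact_force: [-0.8, 0.6, 1.7]
pos [ 0.4082 -0.3655  0.0776] yaw -0.5874 z [ 0. -0. -1.] F [-0.77  0.57  1.7 ] Mo [0.18 0.12 0.04] open 0.152 ff 60.0 t 19.37
tool delta [-0.0002  0.     -0.0001]
clock: 20.37
tool_pos: [0.408, -0.3654, 0.0772]
eef_rot: [0.957, -0.289, 0.0, 0.0]
contact_force: [0.5, 0.0, -0.6]
opening: 0.979
finger_force: 0.0
pos [ 0.408  -0.3654  0.0772] yaw -0.5874 z [ 0. -0. -1.] F [ 0.48  0.   -0.58] Mo [ 0.09  0.03 -0.02] open 0.979 ff 0.0 t 20.37
```

Seated and released. Raise, then check.

```bash
python3 -m inch '1 0 0 -0.01 0 0 0; 1 0 0 -0.02 0 0 0; 1 0 0 -0.03 0 0 0; 1 0 0 -0.03 0 0 0; 1 0 0 -0.03 0 0 0; 1 0 0 -0.03 0 0 0; 1 0 0.02 0 0 0 0; 1 -0.02 0.03 0 0 0 0; 1 -0.02 0.03 0 0 0 0; 1 -0.02 0.03 0 0 0 0; 1 -0.02 0.03 0 0 0 0; 1 -0.02 0.03 0 0 0 0;1 0 0 0 0 0 0; 1 0 0 0 0 0 0; 1 0 0 0 0 0 0'|grep clock
python3 - <<'E'
from h import *
np.set_printoptions(precision=4,suppress=True)
p,d=snapshot("top");W=cloud("top",d);
P=W[200:315,235:335].reshape(-1,3);P=P[(P[:,2]>.075)&(P[:,2]<.12)]
d0=np.array([.833,-.553]);o=np.array([.43,-.381])
for i in range(3):
    Q=P[abs((P[:,:2]-o)@[-d0[1],d0[0]])<.008];l=cv2.fitLine(Q[:,:2].astype(np.float32),4 if 0 else cv2.DIST_HUBER,0,1e-3,1e-3).ravel();d0=l[:2]*np.sign(l[0]);o=l[2:]
s=(Q[:,:2]-o)@d0;print("rod",d0,"grip",o+d0*(s.max()-.165),o+d0*(s.min()+.077),np.ptp(s),Q[:,2].max())
T=W[120:182,160:205].reshape(-1,3);T=T[(T[:,2]>.085)&(T[:,2]<.12)];print("tab",T.min(0),T.max(0))
p2,_=snapshot("scene")
cv2.imwrite("pics/s4.png",np.hstack([cv2.resize(x[:,:,::-1],None,fx=.78,fy=.78,interpolation=3) for x in(p2,p)]))
E
```

```text
clock: 21.62
rod [ 0.8292 -0.559 ] grip [ 0.4076 -0.3649] [ 0.4089 -0.3659] 0.24037341467362933 0.09996504669908245
tab [ 0.6329 -0.1583  0.0857] [ 0.6478 -0.1234  0.0992]
```

View pics/s4.png

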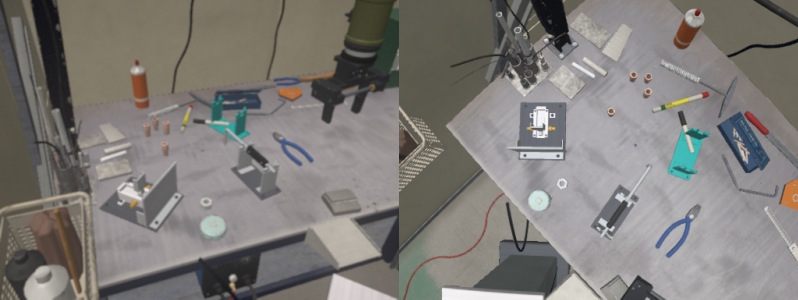

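The rod lies back in its rest within 1 mm (scene crop (258,155), top crop (617,212)). The tab is still in its pulled position, the bystanders are unmoved and the arm is clear.

```bash
python3 -c "
from plant import r
print(r.finish_job())"
```

```text
the job is handed in; nothing more can be done
None
```

The job is handed in at about 22 s on the robot's clock, with no verdict returned: I pulled the slide onto its stop (judged by the force rise, not measured directly), held about 7 N for over a second, and laid the rod back in its rest within about 1 mm of where it was, with the bystanders looking unmoved.

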